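# Load the sample rack onto the reader's sensing pin and lock it in

## Task

Load the yellow-ended sample rack into the small rack reader: pull the reader's tray all the way out by its blue post, set the rack upright in the tray's pocket with its yellow end towards the reader so that it lies flat and holds the orange sensing pin down, and let go of it. Then slide the loaded tray fully home and push the red-knobbed locking lever over towards the back of the reader as far as it goes. Keep the rack upright throughout, and leave the other rack and the rest of the bench where they are.

Things in the scene. Friction and masses are not known exactly. Their poses are not given: they have to be found in the camera images.
- reader: Fixed cream bench reader, 260 deep x 170 wide x 125 mm high (165 mm from 150 mm behind its front on). Origin: on the bench under the centre of the front face; x points level into the machine, away from the robot, y left, z up. Front opening 100 mm wide, 20 to 109 mm above the bench. A console 30 mm high on its left (x -80 to 80, y 85 to 165 mm) carries the locking lever.
- carriage (a joint): The reader's sliding aluminium tray: metres pulled out, straight along the reader's -x. 0 = fully home, 0.14 = fully out (hard stops). Starts home or up to 30 mm out, stays where it is left, takes about 2 N to slide. The tray plate is 80 mm wide, 6 mm thick, its upper side 30 mm above the bench.
- handle (a point): On the axis of the upright blue post at the tray's front end, 30 mm above the tray plate (60 mm above the bench). Post 24 mm wide (y) x 14 mm thick (x, the sliding direction), from the plate to 25 mm above the point. Axes as the reader's. 55 mm in front of the front face when home. Can be pinched across y, or pushed.
- pocket (a point): Centre of the tray's pocket floor (30 mm above the bench), 121 mm from the post towards the machine; axes as the reader's. Pocket 98 long (x) x 62 mm wide (y) inside guides 6 mm high, 4 mm thick; no side guides over the middle 48 mm, so there is room beside the rack's middle. 66 mm inside the front face when home, 74 mm before it when fully out.
- pin (a joint): Orange spring sensing pin, 10 mm across, rising 6 mm out of the pocket floor: metres pressed down. 0 = up, 0.006 = flush, as held by a rack lying flat on it, 0.007 = stop. Takes 0.3 N to start and 0.9 N to hold flush; the rack's own weight is enough.
- pin_top (a point): Top of the sensing pin, on the pocket's centre line, 27 mm from the pocket's centre towards the machine.
- rack_mid (a point): The rack to load, loose, 0.25 to 0.45 kg: cream block 90 long (x) x 54 wide (y) x 44 mm tall, red tube caps on top (46 mm wide in all) reaching 60 mm; the +x end is yellow. Point on its vertical centre line, 30 mm above its underside. A relief 26 wide x 28 long x 9 mm high under the plain end clears the pin, so turned the wrong way it does not press it.
- lock_lever_tip (a point): Centre of the red ball (26 mm across) on the locking lever, a 10 mm steel rod. The ball is 80 mm from the lever's pivot, which lies in reader coordinates at x -10, y 125, z 52 mm; it swings in the plane y = 125 mm.
- lock_lever (a joint): Locking lever angle, rad: 0 = leaning 0.6 rad towards the robot (unlocked), 0.6 upright, 1.2 = leaning 0.6 rad towards the back of the reader (locked, hard stop). Stays where it is left; about 1 N at the ball moves it.
- rack_b_mid (a point): Another rack, same shape and size, with green end and blue caps: leave it. Point 30 mm above its underside, x towards the green end.
- tip_box_mid (a point): Yellow pipette-tip box 120 x 80 x 55 mm with its clear lid tipped up (to 130 mm): leave it. Point half-way up the box.
- plate_mid (a point): White 96-well plate 127 x 85 x 15 mm: leave it. Point half-way up.
- reagent_mid (a point): Amber bottle, 66 mm across, 130 mm tall: leave it. Point half-way up.
- beaker_mid (a point): Glass beaker, 70 mm across, 90 mm tall: leave it. Point half-way up.
- pot_mid (a point): White pot with red lid, 60 mm across, 75 mm tall: leave it. Point half-way up.
- pipette_mid (a point): Hand pipette lying on the bench, 230 mm long along x, 26 mm thick: leave it. Point at the middle of its body, 13 mm up.

How it is judged:
On the way, in this order (a step that is already met when the one before it is completed fails the run):
1. the empty tray is pulled out, to within 10 mm of its stop (value of joint carriage above 0.13 m), for 0.1 s.
2. the yellow-ended rack lies flat in the pocket of the drawn-out tray, released, and holds the sensing pin down (value of joint pin above 0.0045 m and horizontal distance between rack_mid and pocket below 0.008 m and z of rack_mid in the frame of pocket below 0.0335 m and angle between rack_mid's own z axis and vertical below 0.08 rad and value of joint carriage above 0.1 m and contact force between the fingers and rack below 0.2 N), for 0.2 s.
3. the loaded tray is fully home, within 5 mm, with the pin still held down (value of joint pin above 0.0045 m and horizontal distance between rack_mid and pocket below 0.008 m and z of rack_mid in the frame of pocket below 0.0335 m and angle between rack_mid's own z axis and vertical below 0.08 rad and value of joint carriage below 0.005 m), for 0.2 s.
4. the locking lever is thrown to its far stop, within 0.15 rad (value of joint lock_lever above 1.05 rad and value of joint carriage below 0.005 m), for 0.1 s.
At the end, for the whole second after the job is handed in: The yellow-ended rack lies flat and at rest in the tray's pocket (within 8 mm of its centre, not tilted by over 0.08 rad), the sensing pin is held down by at least 4.5 mm, the tray is home within 5 mm, and the locking lever is within 0.15 rad of its far stop (all of step 4 and value of joint pin above 0.0045 m and horizontal distance between rack_mid and pocket below 0.008 m and z of rack_mid in the frame of pocket below 0.0335 m and angle between rack_mid's own z axis and vertical below 0.08 rad and linear speed of rack below 0.02 m/s); the robot touches nothing.
It fails at once if the sample rack is tipped by more than 0.5 rad (angle between rack_mid's own z axis and vertical above 0.5 rad).
It fails at once if another thing on the bench is moved by more than 30 mm (distance of any of rack_b_mid, tip_box_mid, plate_mid, reagent_mid, beaker_mid, pot_mid, pipette_mid from where it was at the start of the episode above 0.03 m).
It also fails if it takes over 64 s, if anything falls off the work surface, if the arm or the gripper's body presses on something with over 40 N, if the wrist force passes 120 N, or if a joint passes its speed limit or range.

## Robot

A 6-joint arm with a two-finger parallel gripper is mounted at the origin on the work surface. World frame = base frame: x ahead of the robot, y to its left, z up, the work surface at z = 0. Lengths are in m, angles in rad, forces in N, time in s.
With the tool pointing down it reaches from about 0.375 to 0.825 m from the base axis. Payload 5.5 kg.
Tool frame: the origin (TCP) lies at the very end of the fingers, on their centre line; the grasp point (between the pads) lies 19 mm behind it; y points along the fingers, z is the direction in which the jaws open and shut, and the axes are right-handed (so a half turn about y gives the same grasp; the last joint's range is limited). The gripper opens to 85 mm and grips with 20 to 120 N. Pads are 22 mm wide; open, the fingers measure 114 mm over their backs; the gripper's body (76 mm by 85 mm) begins 54 mm behind the grasp point. The pads swing forward as they close: fully open they stand 13 mm farther back than shut.
Start: joints at [-1.183, 0.314, -0.047, 1.21, 0, 1.571], TCP at [0.227, -0.555, 0.231] pointing down, gripper open.
Joint ranges: [-2.67, 2.67], [-0.69, 1.73], [-1.03, 1.25], [-2.08, 2.16], [-1.42, 1.45], [-3.14, 3.14]. Speed limits (rad/s): [2.39, 2.39, 3.01, 3.14, 3.14, 3.14].

## Interface

Orientations are given as [roll, pitch, yaw] about the fixed x, y, z axes, in that order (R = Rz(yaw) Ry(pitch) Rx(roll)).
In Python, from station import bot gives the robot as it stands. The module is installed in compiled form; this text tells all that it offers.
- The arm moves only by the shell command python3 -m creep 'ROWS' [FORCE]. ROWS is JSON, a list of rows, each an object of numbers: "ax", "ay", "az": the turn, a rotation vector about the world's x, y, z in degrees; "tx", "ty", "tz": the shift along the world's x, y, z in mm; "gripper": the closure, from -1 (fully open) to 1 (shut). A call has exactly 5 rows; each row is the pose to reach, as a shift and turn from the pose commanded when the call began; what a row does not reach only later rows make up. A row lasts 1/10 s, in which the tool goes at most 50 mm and 8.59 degrees, less where a joint would pass 70% of its speed; a pose out of reach is approached as far as the arm can. A call with a gripper value outside its range is refused whole. The fingers move at their own pace and stop on an object; FORCE is the grip in N (left out, the last holds). Time passes only in rows, so rows that repeat a pose let the fingers close, or fill a call up. It gives the time, the measured TCP pose, the force and the opening at its end, in the units of the state.
- bot.get_state(): the state, without advancing time (a new reading comes with each control period).
- bot.read_camera(name): name is "side" or "top" or "wrist"; returns a dict with "pixels" (420x560x3 uint8, blue, green, red), "range_z" (420x560 float32, m along the optical axis (not along the pixel's ray), 0 where there is no reading), "fx", "fy", "cx", "cy" (pixels), "R" (3x3) and "t" (3): a world point X has camera coordinates R X + t; the wrist camera has in their place "mount" (4x4, takes a point from camera to tool coordinates, whose origin is the TCP and whose axes are the tool frame's). Camera axes: x right, y down, z forward; pixel columns grow to the right and rows downward; lengths in m; the calibration is good to about 2 mm. A picture is of the moment at which its call begins: read the wrist's pose just before it.
- bot.finish_job(): hands the job in, once; it reports no verdict.
The state is a dict: "time_s": time; "joints": joint angles; "joint_velocities": joint speeds; "tau": joint torques, N m; "position": TCP position; "orientation": TCP orientation; "force": force on the tool from outside, world axes, zero at the start; "ft_torque": the same for the moment, N m; "gripper_width": opening from 0.0 (shut) to 1.0 (fully open).
Only numpy, scipy, OpenCV 4.12 (cv2) and the standard library are available. Lean on these libraries where they do the work, as an engineer would, in place of code of your own. Each camera call takes 0.05 s, during which the arm holds its last target. There are 200 camera calls.

## Working session

There is one attempt and no reset: what is moved stays moved. The work goes in short steps, Python scripts to look and compute and a shell command to move; the robot and the scene stay as the last step left them, time stands still between calls to the robot, and variables do not carry over. Pictures are saved under pics/ and viewed, about 8 in all and at most 12, crops included, and the job is handed in when it is done.

```bash
mkdir -p pics; cat > h.py <<'E'
import numpy as np, cv2
from station import bot
from scipy.spatial.transform import Rotation as Ro
def cam(name,fn=None):
    s=bot.get_state(); c=bot.read_camera(name)
    if name=='wrist':
        M=np.array(c['mount']); T=np.eye(4); T[:3,:3]=Ro.from_euler('xyz',s['orientation']).as_matrix(); T[:3,3]=s['position']
        W=T@M
    else:
        W=np.eye(4); R=np.array(c['R']); W[:3,:3]=R.T; W[:3,3]=-R.T@np.array(c['t'])
    c['W']=W
    np.savez('last_'+name+'.npz',**{k:np.array(v) for k,v in c.items()})
    if fn: cv2.imwrite('pics/'+fn,c['pixels'])
    return c
def load(name): return dict(np.load('last_'+name+'.npz'))
def px(c,u,v,z=None):
    """world point at pixel; from depth, or ray cut with plane z"""
    d=np.array([(u-c['cx'])/c['fx'],(v-c['cy'])/c['fy'],1.0]); W=c['W']
    if z is None:
        r=c['range_z'][int(v)-1:int(v)+2,int(u)-1:int(u)+2]; r=r[r>0]
        k=np.median(r) if len(r) else np.nan
    else: k=(z-W[2,3])/(W[:3,:3]@d)[2]
    return (W[:3,:3]@d)*k+W[:3,3]
def cloud(c):
    v,u=np.mgrid[:420,:560]; k=c['range_z']
    P=np.stack([(u-c['cx'])/c['fx']*k,(v-c['cy'])/c['fy']*k,k],-1)
    P=P@c['W'][:3,:3].T+c['W'][:3,3]; P[k==0]=np.nan
    return P
E
python3 - <<'E'
from h import *
for n in ('top','side'):
    c=cam(n,n+'0.png'); print(n,c['W'].round(3).tolist(),c['fx'])
s=bot.get_state(); print(s)
E
```

```text
top [[-0.005, -0.998, 0.066, 0.394], [-1.0, 0.005, 0.002, -0.016], [-0.002, -0.066, -0.998, 1.37], [0.0, 0.0, 0.0, 1.0]] 452.2703411176266
side [[-0.996, -0.063, 0.07, 0.417], [-0.092, 0.539, -0.837, 1.067], [0.015, -0.84, -0.542, 0.781], [0.0, 0.0, 0.0, 1.0]] 388.0729703474727
{'time_s': 0.1, 'joints': array([-1.18297131e+00,  3.14157399e-01, -4.79820976e-02,  1.21017412e+00,
       -4.85371938e-05,  1.57081622e+00]), 'joint_velocities': array([ 9.72625296e-04, -2.07675409e-03,  1.24647515e-03, -1.65648311e-03,
        8.84526504e-04, -9.59910779e-05]), 'tau': array([-2.72164707e-04, -5.40766811e+01,  3.40540588e+01,  1.11919292e-02,
        2.02351185e-05,  8.27835379e-06]), 'position': array([ 0.22669751, -0.55497358,  0.23051819]), 'orientation': array([-1.57231361e+00, -4.85673223e-05, -2.75378746e+00]), 'force': array([ 0.64170894,  0.88832433, -0.03123975]), 'ft_torque': array([-0.00891782,  0.03093443, -0.00036331]), 'gripper_width': 1.0025098061216273}
```

View pics/top0.png

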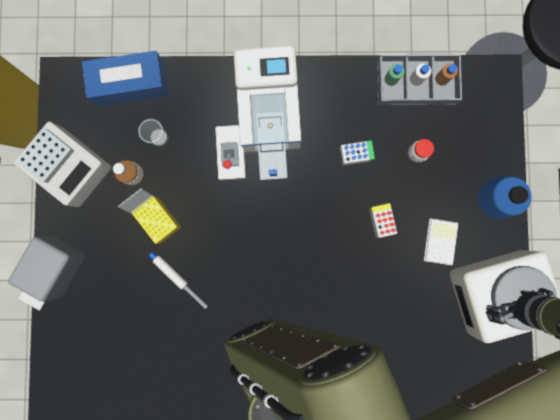

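View pics/side0.png

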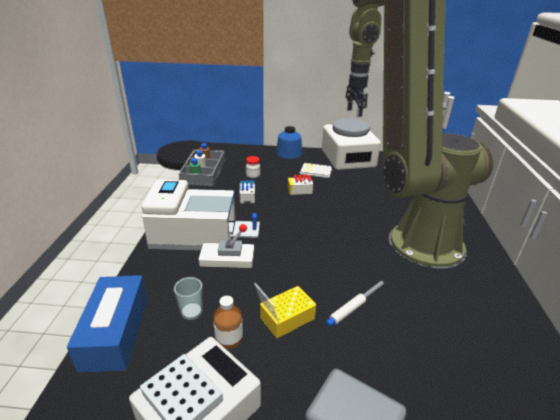

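The top view shows the reader around (268,95), with its blue post at (273,172) and the red ball at (228,163). The yellow-ended rack is at (384,220) with its yellow end up, towards +x, and the green rack is at (357,152).

```bash
python3 - <<'E'
from h import *
c=load('top'); P=cloud(c)
hsv=cv2.cvtColor(c['pixels'],cv2.COLOR_BGR2HSV)
def roi(u0,u1,v0,v1,m):
    k=np.zeros((420,560),bool);k[v0:v1,u0:u1]=True
    return k&m&np.isfinite(P[...,0])
H,S,V=cv2.split(hsv)
post=roi(262,284,160,182,(H>100)&(H<130)&(S>130)); print('post',post.sum(),P[post].mean(0),np.percentile(P[post],[5,95],axis=0))
ball=roi(215,240,150,175,((H<8)|(H>172))&(S>150)); print('ball',ball.sum(),P[ball].mean(0),P[ball].max(0))
# rack by height
rk=roi(365,402,198,242,(P[...,2]>0.03)&(P[...,2]<.08)); Q=P[rk]; print('rack',rk.sum(),Q.mean(0))
xy=(Q[:,:2]*1000).astype(np.float32); print(cv2.minAreaRect(xy))
yl=roi(365,402,198,242,(H>22)&(H<35)&(S>150)&(P[...,2]>.02)); print('yel',yl.sum(),P[yl].mean(0))
rc=roi(365,402,198,242,((H<8)|(H>172))&(S>150)); print('caps',P[rc].mean(0),cv2.minAreaRect((P[rc][:,:2]*1000).astype(np.float32)))
gr=roi(335,380,135,170,(P[...,2]>.03)&(P[...,2]<.08)); print('rackb',cv2.minAreaRect((P[gr][:,:2]*1000).astype(np.float32)))
rd=roi(225,305,40,160,(P[...,2]>.115)&(P[...,2]<.135)); print('reader low',cv2.minAreaRect((P[rd][:,:2]*1000).astype(np.float32)))
rd=roi(225,305,40,160,(P[...,2]>.15)&(P[...,2]<.18)); print('reader hi',cv2.minAreaRect((P[rd][:,:2]*1000).astype(np.float32)))
con=roi(205,250,120,185,(P[...,2]>.025)&(P[...,2]<.035)); print('console',cv2.minAreaRect((P[con][:,:2]*1000).astype(np.float32)))
tr=roi(255,292,148,182,(P[...,2]>.026)&(P[...,2]<.035)); print('tray',cv2.minAreaRect((P[tr][:,:2]*1000).astype(np.float32)))
big=cv2.resize(c['pixels'][130:250,200:420],None,fx=3.6,fy=3.6,interpolation=cv2.INTER_CUBIC); cv2.imwrite('pics/crop0.png',big)
E
```

```text
post 29 [0.57098922 0.02187554 0.08316759] [[0.56540185 0.01498992 0.07998852]
 [0.57708881 0.02926836 0.0874494 ]]
ball 39 [0.58798605 0.14684791 0.13009086] [0.59654298 0.15518824 0.13582433]
rack 592 [ 0.43173245 -0.30208255  0.04816009]
((432.19915771484375, -304.6700439453125), (89.7796630859375, 55.75874710083008), 12.018529891967773)
yel 1 [ 0.46954739 -0.26841403  0.0290989 ]
caps [ 0.42835924 -0.30641903  0.06024408] ((425.96234130859375, -303.6451416015625), (53.43848419189453, 34.330867767333984), 13.11089038848877)
rackb ((635.3504028320312, -229.53512573242188), (55.107112884521484, 90.47898864746094), 8.450549125671387)
reader low ((728.9622802734375, 30.758686065673828), (167.15756225585938, 170.95309448242188), 3.9346120357513428)
reader hi ((850.302490234375, 38.324676513671875), (108.96717834472656, 169.81031799316406), 3.298170328140259)
console ((639.91162109375, 146.559814453125), (160.0659637451172, 87.14688110351562), 3.8028604984283447)
tray ((606.294677734375, 28.056270599365234), (95.73380279541016, 90.11888885498047), 3.767030954360962)
```

View pics/crop0.png

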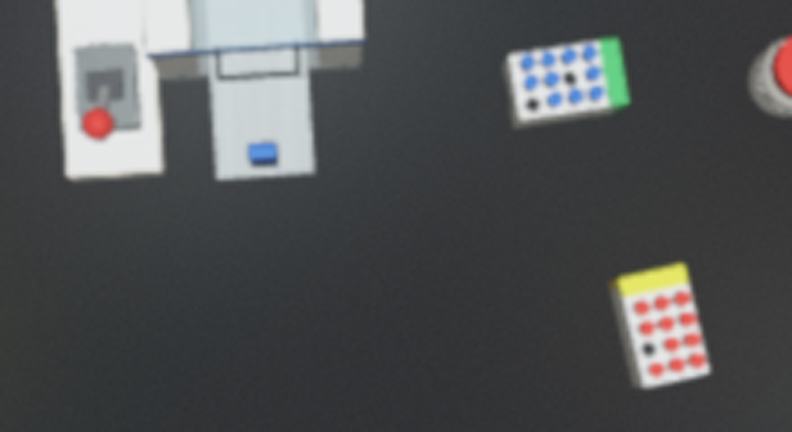

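Reader yaw comes out at about +3.7°, origin about (646, 25), with the tray about 20 mm out. I'll move above the post.

```bash
python3 -m creep '[{"tx":25,"ty":42,"az":-4},{"tx":50,"ty":84,"az":-8},{"tx":75,"ty":126,"az":-12},{"tx":100,"ty":168,"az":-16},{"tx":125,"ty":210,"az":-18.5}]' 40
python3 -m creep '[{"tx":25,"ty":42},{"tx":50,"ty":84},{"tx":75,"ty":126},{"tx":100,"ty":168},{"tx":125,"ty":210}]'
python3 -m creep '[{"tx":19,"ty":31},{"tx":38,"ty":62},{"tx":57,"ty":93},{"tx":76,"ty":124},{"tx":87,"ty":157}]'
python3 - <<'E'
from h import *
cam('wrist','w1.png'); s=bot.get_state(); print(s['joints'].round(3))
E
```

```text
[-1.183  0.314 -0.048  1.21  -0.     1.571]invalid input at $[0]: expected keys ax, ay, az, tx, ty, tz, gripper
invalid input at $[0]: expected keys ax, ay, az, tx, ty, tz, gripper
invalid input at $[0]: expected keys ax, ay, az, tx, ty, tz, gripper
```

View pics/w1.png

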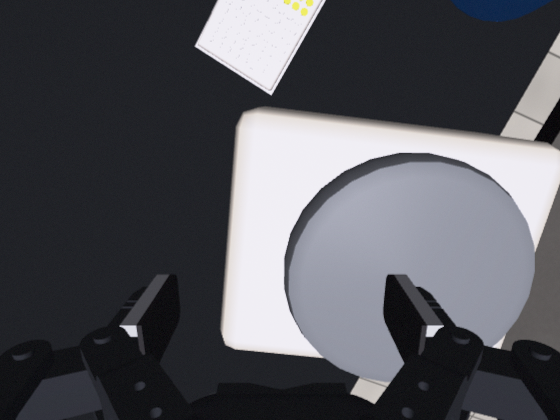

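The view shows only the white hotplate under the start pose, because the moves were refused: every row needs all seven keys.

```bash
python3 -m creep '[{"ax":0,"ay":0,"tz":0,"gripper":-1,"tx":25,"ty":42,"az":-4},{"ax":0,"ay":0,"tz":0,"gripper":-1,"tx":50,"ty":84,"az":-8},{"ax":0,"ay":0,"tz":0,"gripper":-1,"tx":75,"ty":126,"az":-12},{"ax":0,"ay":0,"tz":0,"gripper":-1,"tx":100,"ty":168,"az":-16},{"ax":0,"ay":0,"tz":0,"gripper":-1,"tx":125,"ty":210,"az":-18.5}]' 40
python3 -m creep '[{"ax":0,"ay":0,"az":0,"tz":0,"gripper":-1,"tx":25,"ty":42},{"ax":0,"ay":0,"az":0,"tz":0,"gripper":-1,"tx":50,"ty":84},{"ax":0,"ay":0,"az":0,"tz":0,"gripper":-1,"tx":75,"ty":126},{"ax":0,"ay":0,"az":0,"tz":0,"gripper":-1,"tx":100,"ty":168},{"ax":0,"ay":0,"az":0,"tz":0,"gripper":-1,"tx":125,"ty":210}]'
python3 -m creep '[{"ax":0,"ay":0,"az":0,"tz":0,"gripper":-1,"tx":19,"ty":31},{"ax":0,"ay":0,"az":0,"tz":0,"gripper":-1,"tx":38,"ty":62},{"ax":0,"ay":0,"az":0,"tz":0,"gripper":-1,"tx":57,"ty":93},{"ax":0,"ay":0,"az":0,"tz":0,"gripper":-1,"tx":76,"ty":124},{"ax":0,"ay":0,"az":0,"tz":0,"gripper":-1,"tx":87,"ty":157}]'
python3 - <<'E'
from h import *
cam('wrist','w2.png'); s=bot.get_state(); print(s['joints'].round(3),s['position'],s['orientation'],s['time_s'])
E
```

```text
time_s: 0.65
position: [0.3524, -0.3436, 0.2311]
orientation: [-1.571, 0.0, -3.08]
force: [0.3, -0.5, 0.2]
gripper_width: 0.999
time_s: 1.15
position: [0.4775, -0.1335, 0.2313]
orientation: [-1.571, 0.0, -3.077]
force: [0.6, -0.2, -0.8]
gripper_width: 1.001
time_s: 1.65
position: [0.5649, 0.0229, 0.2309]
orientation: [-1.571, -0.0, -3.077]
force: [0.6, -0.2, 0.4]
gripper_width: 1.001
[ 0.046  0.25  -0.133  1.187  0.004  3.12 ] [0.56591056 0.0275693  0.23076829] [-1.57454044e+00  9.62700016e-04 -3.07317396e+00] 1.7
```

View pics/w2.png

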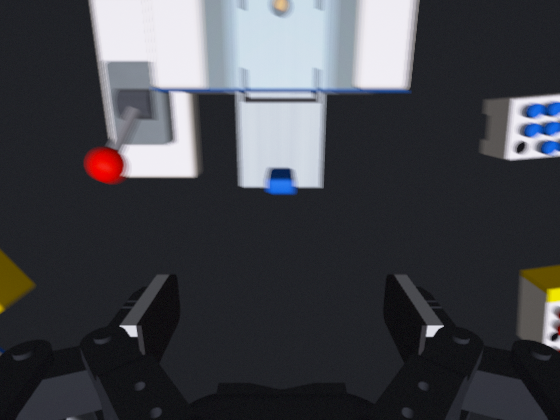

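The post is at about (281,182) with the pin at (281,5), so the tool is aligned with the reader. The ball is at (104,165). Measuring from depth.

```bash
python3 - <<'E'
from h import *
c=load('wrist'); P=cloud(c); print(c['W'].round(3).tolist(),c['fx'])
H,S,V=cv2.split(cv2.cvtColor(c['pixels'],cv2.COLOR_BGR2HSV))
k=np.zeros((420,560),bool);k[160:200,260:300]=1
m=k&(H>100)&(H<130)&(S>130)&np.isfinite(P[...,0])&(P[...,2]>.08); print('post',m.sum(),P[m].mean(0),cv2.minAreaRect((P[m][:,:2]*1000).astype(np.float32)))
for n,u,v in [('ball',104,165),('faceL',160,86),('faceR',405,87),('trayL',245,150),('trayR',318,150),('console',180,150)]: print(n,px(c,u,v))
print('edges @z.125',px(c,155,90,.125),px(c,410,91,.125)); print('tray edges',px(c,238,186,.03),px(c,324,186,.03))
print('pin',px(c,281,6,.036))
E
```

```text
[[0.066, -0.953, -0.295, 0.64], [-0.998, -0.063, -0.019, 0.028], [-0.0, 0.295, -0.955, 0.374], [0.0, 0.0, 0.0, 1.0]] 351.20336424142994
post 392 [0.57306548 0.02318451 0.08477157] ((572.7400512695312, 22.263282775878906), (13.826590538024902, 22.95049285888672), 4.739206790924072)
ball [0.59164609 0.14780943 0.13278441]
faceL [0.64593973 0.11020695 0.12428397]
faceR [ 0.65602482 -0.05316269  0.1252302 ]
trayL [0.59475994 0.06082219 0.03017963]
trayR [ 0.59942198 -0.00988961  0.03018796]
console [0.59063981 0.12373614 0.03039317]
edges @z.125 [0.64316909 0.11340325 0.125     ] [ 0.65375645 -0.05700766  0.125     ]
tray edges [0.55850176 0.06657095 0.03      ] [ 0.56416956 -0.01936066  0.03      ]
pin [0.71927382 0.03396851 0.036     ]
```

```bash
python3 -m creep '[{"ax":0,"ay":0,"az":0.5,"tx":9,"ty":0,"tz":0,"gripper":-1},{"ax":0,"ay":0,"az":0.5,"tx":9,"ty":0,"tz":-40,"gripper":-1},{"ax":0,"ay":0,"az":0.5,"tx":9,"ty":0,"tz":-80,"gripper":-1},{"ax":0,"ay":0,"az":0.5,"tx":9,"ty":0,"tz":-110,"gripper":-1},{"ax":0,"ay":0,"az":0.5,"tx":9,"ty":0,"tz":-110,"gripper":-1}]'
python3 -c "
from h import *
s=bot.get_state(); print(s['joints'].round(3),s['position'],s['orientation'],s['time_s'])"
```

```text
time_s: 2.2
position: [0.5692, 0.0203, 0.1169]
orientation: [-1.571, -0.008, -3.069]
force: [-1.1, -0.2, 0.6]
gripper_width: 1.0
[ 0.036  0.334 -0.289  0.956 -0.     3.105] [0.56916237 0.02029387 0.11687752] [-1.57069881 -0.00839957 -3.06892699] 2.2
```

```bash
python3 -m creep '[{"ax":0,"ay":0,"az":0,"tx":2,"ty":1,"tz":-35,"gripper":-1},{"ax":0,"ay":0,"az":0,"tx":2,"ty":1,"tz":-72,"gripper":-1},{"ax":0,"ay":0,"az":0,"tx":2,"ty":1,"tz":-72,"gripper":-1},{"ax":0,"ay":0,"az":0,"tx":2,"ty":1,"tz":-72,"gripper":0.2},{"ax":0,"ay":0,"az":0,"tx":2,"ty":1,"tz":-72,"gripper":1}]' 40
python3 -m creep '[{"ax":0,"ay":0,"az":0,"tx":0,"ty":0,"tz":0,"gripper":1},{"ax":0,"ay":0,"az":0,"tx":0,"ty":0,"tz":0,"gripper":1},{"ax":0,"ay":0,"az":0,"tx":0,"ty":0,"tz":0,"gripper":1},{"ax":0,"ay":0,"az":0,"tx":0,"ty":0,"tz":0,"gripper":1},{"ax":0,"ay":0,"az":0,"tx":0,"ty":0,"tz":0,"gripper":1}]'
```

```text
time_s: 2.7
position: [0.5769, 0.0223, 0.052]
orientation: [-1.571, 0.004, -3.068]
force: [0.6, -0.3, 0.2]
gripper_width: 0.691
time_s: 3.2
position: [0.5762, 0.0217, 0.051]
orientation: [-1.569, 0.003, -3.069]
force: [-0.4, -3.7, 6.3]
gripper_width: 0.271
```

```bash
python3 -m creep '[{"ax":0,"ay":0,"az":0,"tx":-15,"ty":-1,"tz":0,"gripper":1},{"ax":0,"ay":0,"az":0,"tx":-35,"ty":-2.2,"tz":0,"gripper":1},{"ax":0,"ay":0,"az":0,"tx":-58,"ty":-3.7,"tz":0,"gripper":1},{"ax":0,"ay":0,"az":0,"tx":-80,"ty":-5.2,"tz":0,"gripper":1},{"ax":0,"ay":0,"az":0,"tx":-95,"ty":-6.1,"tz":0,"gripper":1}]'
python3 -m creep '[{"ax":0,"ay":0,"az":0,"tx":-10,"ty":-0.6,"tz":0,"gripper":1},{"ax":0,"ay":0,"az":0,"tx":-18,"ty":-1.2,"tz":0,"gripper":1},{"ax":0,"ay":0,"az":0,"tx":-23,"ty":-1.5,"tz":0,"gripper":1},{"ax":0,"ay":0,"az":0,"tx":-23,"ty":-1.5,"tz":0,"gripper":1},{"ax":0,"ay":0,"az":0,"tx":-23,"ty":-1.5,"tz":0,"gripper":1}]'
```

```text
time_s: 3.7
position: [0.4812, 0.0156, 0.0511]
orientation: [-1.569, 0.005, -3.068]
force: [3.9, -2.5, 4.3]
gripper_width: 0.273
time_s: 4.2
position: [0.4581, 0.0142, 0.051]
orientation: [-1.569, 0.003, -3.068]
force: [-1.6, -4.5, 12.1]
gripper_width: 0.274
```

```bash
python3 -m creep '[{"ax":0,"ay":0,"az":0,"tx":-2,"ty":0,"tz":0,"gripper":1},{"ax":0,"ay":0,"az":0,"tx":-3,"ty":0,"tz":0,"gripper":1},{"ax":0,"ay":0,"az":0,"tx":-3,"ty":0,"tz":0,"gripper":-1},{"ax":0,"ay":0,"az":0,"tx":-3,"ty":0,"tz":0,"gripper":-1},{"ax":0,"ay":0,"az":0,"tx":-3,"ty":0,"tz":0,"gripper":-1}]'
python3 -m creep '[{"ax":0,"ay":0,"az":0,"tx":-3,"ty":0,"tz":40,"gripper":-1},{"ax":0,"ay":0,"az":0,"tx":0,"ty":0,"tz":85,"gripper":-1},{"ax":0,"ay":0,"az":0,"tx":0,"ty":0,"tz":130,"gripper":-1},{"ax":0,"ay":0,"az":0,"tx":0,"ty":0,"tz":150,"gripper":-1},{"ax":0,"ay":0,"az":0,"tx":0,"ty":0,"tz":150,"gripper":-1}]'
python3 - <<'E'
from h import *
c=cam('wrist','w3.png'); P=cloud(c)
H,S,V=cv2.split(cv2.cvtColor(c['pixels'],cv2.COLOR_BGR2HSV))
m=(H>100)&(H<130)&(S>130)&np.isfinite(P[...,0])&(abs(P[...,2]-.085)<.006); print('post',m.sum(),cv2.minAreaRect((P[m][:,:2]*1000).astype(np.float32)),P[m][:,2].mean())
E
```

```text
time_s: 4.7
position: [0.4533, 0.0152, 0.0491]
orientation: [-1.571, -0.001, -3.068]
force: [0.1, 0.3, -0.3]
gripper_width: 0.772
time_s: 5.2
position: [0.4559, 0.0152, 0.2025]
orientation: [-1.571, 0.006, -3.068]
force: [-0.0, 0.3, -0.8]
gripper_width: 1.001
post 542 ((453.9410400390625, 14.30855941772461), (14.292778015136719, 23.5562744140625), 4.114177227020264) 0.08451250334693994
```

View pics/w3.png

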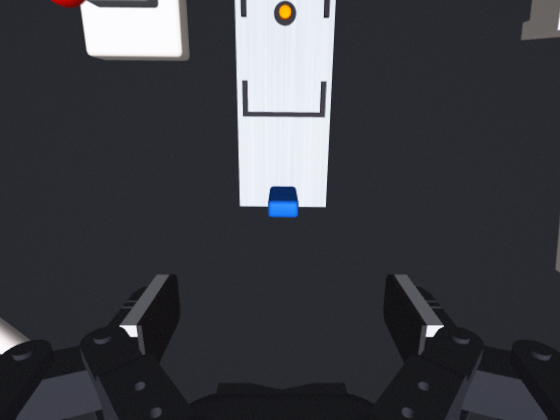

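The pin is at (285,12) in the empty pocket and the tray is out, with the post at (454,14). Next I'll go above the rack.

```bash
python3 -m creep '[{"ax":0,"ay":0,"az":2,"tx":-4,"ty":-40,"tz":0,"gripper":-1},{"ax":0,"ay":0,"az":4,"tx":-8,"ty":-88,"tz":0,"gripper":-1},{"ax":0,"ay":0,"az":6,"tx":-12,"ty":-136,"tz":0,"gripper":-1},{"ax":0,"ay":0,"az":8,"tx":-16,"ty":-184,"tz":0,"gripper":-1},{"ax":0,"ay":0,"az":8,"tx":-20,"ty":-232,"tz":0,"gripper":-1}]'
python3 -m creep '[{"ax":0,"ay":0,"az":0,"tx":-2,"ty":-45,"tz":0,"gripper":-1},{"ax":0,"ay":0,"az":0,"tx":-4,"ty":-75,"tz":0,"gripper":-1},{"ax":0,"ay":0,"az":0,"tx":-4,"ty":-87,"tz":0,"gripper":-1},{"ax":0,"ay":0,"az":0,"tx":-4,"ty":-87,"tz":0,"gripper":-1},{"ax":0,"ay":0,"az":0,"tx":-4,"ty":-87,"tz":0,"gripper":-1}]'
python3 - <<'E'
from h import *
c=load('wrist')
print('pin',px(c,285,12,.036),'frontguide',px(c,243,114,.036),px(c,326,114,.036))
c=cam('wrist','w4.png'); P=cloud(c)
s=bot.get_state(); print(s['position'],s['orientation'],s['joints'])
m=np.isfinite(P[...,0])&(abs(P[...,2]-.044)<.004)&(np.hypot(P[...,0]-.432,P[...,1]+.305)<.06); print('top',m.sum(),cv2.minAreaRect((P[m][:,:2]*1000).astype(np.float32)))
m=np.isfinite(P[...,0])&(abs(P[...,2]-.060)<.004)&(np.hypot(P[...,0]-.432,P[...,1]+.305)<.06); print('caps',m.sum(),cv2.minAreaRect((P[m][:,:2]*1000).astype(np.float32)))
E
```

```text
time_s: 5.75
position: [0.4322, -0.2181, 0.1973]
orientation: [-1.573, -0.002, -2.927]
force: [0.4, 0.7, 1.5]
gripper_width: 0.999
time_s: 6.25
position: [0.4293, -0.3026, 0.1982]
orientation: [-1.573, -0.001, -2.928]
force: [0.8, 0.2, -0.4]
gripper_width: 1.002
pin [0.60079839 0.02371509 0.036     ] frontguide [0.52116202 0.05330351 0.036     ] [ 0.52641827 -0.01701031  0.036     ]
[ 0.42957854 -0.30238405  0.19852197] [-1.57263137e+00 -8.62606904e-04 -2.92711839e+00] [-6.13725707e-01  1.91529127e-01 -2.81315741e-01  1.09988666e+00
  6.05365456e-04  2.31339288e+00]
top 4024 ((433.10736083984375, -303.5569152832031), (90.23163604736328, 54.14630126953125), 12.572507858276367)
caps 2086 ((425.6509094238281, -305.1424560546875), (64.36127471923828, 45.33484649658203), 12.447619438171387)
```

View pics/w4.png

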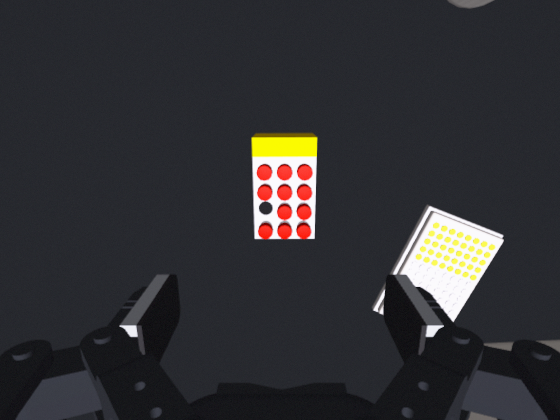

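The rack's yellow end is up at (285,145), its centre about (285,190), and the tool is aligned to within 0.3°. I'll descend and grasp it.

```bash
python3 -m creep '[{"ax":0,"ay":0,"az":0.3,"tx":3.5,"ty":-1.2,"tz":-40,"gripper":-1},{"ax":0,"ay":0,"az":0.3,"tx":3.5,"ty":-1.2,"tz":-85,"gripper":-1},{"ax":0,"ay":0,"az":0.3,"tx":3.5,"ty":-1.2,"tz":-130,"gripper":-1},{"ax":0,"ay":0,"az":0.3,"tx":3.5,"ty":-1.2,"tz":-165,"gripper":-1},{"ax":0,"ay":0,"az":0.3,"tx":3.5,"ty":-1.2,"tz":-184,"gripper":-1}]'
python3 -m creep '[{"ax":0,"ay":0,"az":0,"tx":0,"ty":0,"tz":-1,"gripper":-1},{"ax":0,"ay":0,"az":0,"tx":0,"ty":0,"tz":-1,"gripper":-0.4},{"ax":0,"ay":0,"az":0,"tx":0,"ty":0,"tz":-1,"gripper":1},{"ax":0,"ay":0,"az":0,"tx":0,"ty":0,"tz":-1,"gripper":1},{"ax":0,"ay":0,"az":0,"tx":0,"ty":0,"tz":-1,"gripper":1}]' 40
python3 -c "
from h import *
s=bot.get_state(); print(s['position'],s['orientation'],s['force'],s['gripper_width'])"
```

```text
time_s: 6.8
position: [0.4317, -0.302, 0.0124]
orientation: [-1.574, -0.003, -2.921]
force: [-0.3, 0.4, 0.4]
gripper_width: 1.0
time_s: 7.3
position: [0.4348, -0.3055, 0.0162]
orientation: [-1.569, 0.003, -2.923]
force: [-0.7, 2.9, 7.7]
gripper_width: 0.625
[ 0.43478941 -0.30552613  0.01616076] [-1.56942023e+00  2.69007111e-03 -2.92266393e+00] [-0.7474226  2.9021724  7.6654751] 0.6254260816418244
```

```bash
python3 -m creep '[{"ax":0,"ay":0,"az":0,"tx":0,"ty":0,"tz":10,"gripper":1},{"ax":0,"ay":0,"az":0,"tx":0,"ty":0,"tz":30,"gripper":1},{"ax":0,"ay":0,"az":0,"tx":0,"ty":0,"tz":60,"gripper":1},{"ax":0,"ay":0,"az":0,"tx":0,"ty":0,"tz":100,"gripper":1},{"ax":0,"ay":0,"az":0,"tx":0,"ty":0,"tz":120,"gripper":1}]'
python3 -m creep '[{"ax":0,"ay":0,"az":-2,"tx":10,"ty":20,"tz":0,"gripper":1},{"ax":0,"ay":0,"az":-4,"tx":26,"ty":60,"tz":0,"gripper":1},{"ax":0,"ay":0,"az":-6,"tx":43,"ty":100,"tz":0,"gripper":1},{"ax":0,"ay":0,"az":-8,"tx":60,"ty":140,"tz":0,"gripper":1},{"ax":0,"ay":0,"az":-8.8,"tx":78,"ty":180,"tz":0,"gripper":1}]'
python3 -m creep '[{"ax":0,"ay":0,"az":0,"tx":17,"ty":40,"tz":0,"gripper":1},{"ax":0,"ay":0,"az":0,"tx":34,"ty":80,"tz":0,"gripper":1},{"ax":0,"ay":0,"az":0,"tx":50,"ty":115,"tz":0,"gripper":1},{"ax":0,"ay":0,"az":0,"tx":63,"ty":146,"tz":0,"gripper":1},{"ax":0,"ay":0,"az":0,"tx":63,"ty":146,"tz":0,"gripper":1}]'
python3 - <<'E'
from h import *
c=cam('wrist','w5.png'); P=cloud(c)
s=bot.get_state(); print(s['position'],s['orientation'],s['joints'],s['gripper_width'],s['force'])
z=s['position'][2]
near=np.isfinite(P[...,0])&(np.hypot(P[...,0]-s['position'][0],P[...,1]-s['position'][1])<.065)
for h in (.034,.050):
    m=near&(abs(P[...,2]-z-h)<.006); m[:,:170]=0;m[:,400:]=0;print(h,m.sum(), P[m].mean(0),cv2.minAreaRect((P[m][:,:2]*1000).astype(np.float32)))
E
```

```text
time_s: 7.8
position: [0.4345, -0.3063, 0.1383]
orientation: [-1.567, 0.003, -2.923]
force: [1.4, 0.1, -1.7]
gripper_width: 0.622
time_s: 8.3
position: [0.5116, -0.124, 0.1353]
orientation: [-1.57, 0.001, -3.078]
force: [1.2, -0.2, -3.0]
gripper_width: 0.624
time_s: 8.8
position: [0.5761, 0.0244, 0.1352]
orientation: [-1.572, 0.002, -3.072]
force: [0.2, -0.8, -3.4]
gripper_width: 0.624
[0.57495963 0.02242169 0.13489187] [-1.57052602e+00  6.39463873e-04 -3.07357816e+00] [ 3.91219977e-02  3.22738758e-01 -2.60530560e-01  9.86880003e-01
 -2.51724410e-04  3.11270016e+00] 0.6231998066346953 [-0.00707817 -1.12489966 -2.30558877]
0.034 17512 [0.59307087 0.02683457 0.16541125] ((580.0596313476562, 25.145469665527344), (81.61680603027344, 80.53587341308594), 3.1040725708007812)
0.05 6263 [0.58314333 0.02394815 0.18060051] ((582.680908203125, 26.9303035736084), (65.35746765136719, 47.84336471557617), 66.40418243408203)
```

View pics/w5.png

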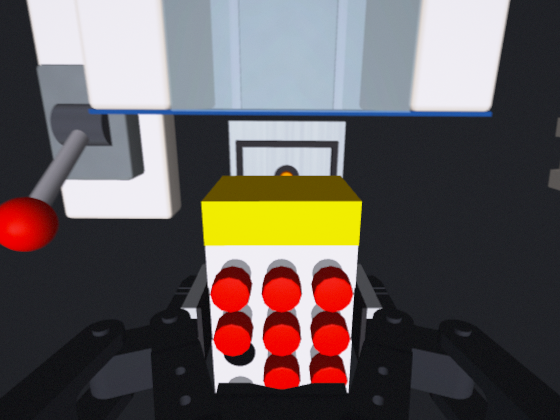

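The rack is held upright with its yellow end to the reader: top far edge at (203–360, 201), and the pocket's rear guide at (237–338, 143). I'll check the rack's position relative to the pocket.

```bash
python3 - <<'E'
from h import *
c=load('wrist')
for u,v in [(215,225),(345,225),(282,225)]: print('d',px(c,u,v))
a,b=px(c,203,201,.165),px(c,360,201,.165); print('far',a,b,(a+b)/2,np.linalg.norm(a-b))
a,b=px(c,206,245,.165),px(c,359,245,.165); print('yel/white',a,b,(a+b)/2)
a,b=px(c,237,143,.036),px(c,338,143,.036); print('rear guide outer',a,b,(a+b)/2)
print('pin',px(c,287,172,.036)); 
a,b=px(c,90,109,.125),px(c,491,114,.125); print('reader edge',a,b,(a+b)/2)
E
```

```text
d [0.60997746 0.05005677 0.16442247]
d [0.61312402 0.00563427 0.1644063 ]
d [0.61155906 0.02715298 0.1642972 ]
far [0.61839145 0.05407927 0.165     ] [0.62209296 0.00181611 0.165     ] [0.62024221 0.02794769 0.165     ] 0.05239407386269164
yel/white [0.60261031 0.05296201 0.165     ] [6.06373516e-01 1.56846989e-05 1.65000000e-01] [0.60449191 0.02648885 0.165     ]
rear guide outer [0.62378841 0.05867053 0.036     ] [ 0.62862023 -0.00984566  0.036     ] [0.62620432 0.02441244 0.036     ]
pin [0.6063052  0.02324869 0.036     ]
reader edge [0.64351265 0.11001897 0.125     ] [ 0.65330296 -0.05782333  0.125     ] [0.64840781 0.02609782 0.125     ]
```

```bash
python3 -m creep '[{"ax":0,"ay":0,"az":0,"tx":0,"ty":0,"tz":-20,"gripper":1},{"ax":0,"ay":0,"az":0,"tx":0,"ty":0,"tz":-50,"gripper":1},{"ax":0,"ay":0,"az":0,"tx":0,"ty":0,"tz":-75,"gripper":1},{"ax":0,"ay":0,"az":0,"tx":0,"ty":0,"tz":-75,"gripper":1},{"ax":0,"ay":0,"az":0,"tx":0,"ty":0,"tz":-75,"gripper":1}]'
python3 - <<'E'
from h import *
c=cam('wrist','w6.png'); P=cloud(c)
s=bot.get_state(); print(s['position'],s['orientation'],s['joints'][5],s['force'])
cv2.imwrite('pics/w6c.png',cv2.resize(c['pixels'][60:320,150:410],None,fx=2.3,fy=2.3))
E
```

```text
time_s: 9.35
position: [0.5738, 0.0198, 0.0597]
orientation: [-1.57, -0.001, -3.078]
force: [0.4, -0.1, -1.9]
gripper_width: 0.625
[0.57492453 0.02003952 0.06062906] [-1.57054827e+00  1.12224459e-03 -3.07765690e+00] 3.112622655907747 [ 1.01728886  0.43990051 -2.33652449]
```

View pics/w6c.png

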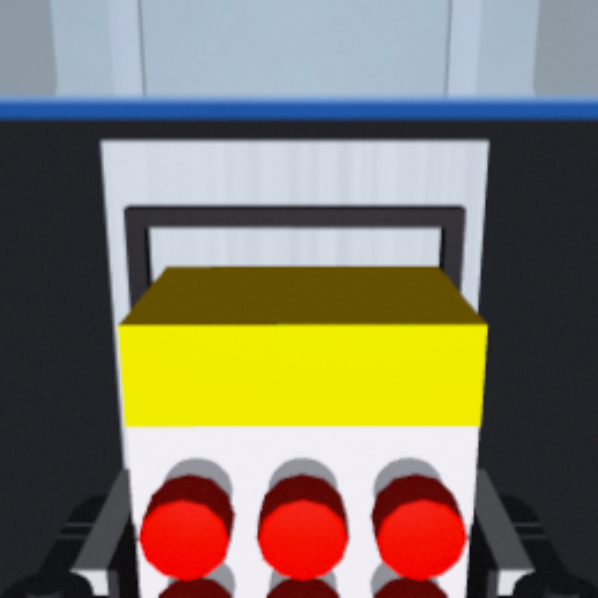

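The rack's lower edge is centred at crop u=304 and the guide at u=295.5, so the rack sits about 1.7 mm to the right. I'll work out x as well.

```bash
python3 - <<'E'
from h import *
c=load('wrist'); f=lambda u,v,z: px(c,150+u/2.3,60+v/2.3,z)
print('W',c['W'][:3,3])
print('rack bottom far',f(168,267,.047),f(440,267,.047)); print('rack top far',f(120,324,.091),f(487,324,.091))
print('guide inner',f(148,228,.036),f(443,228,.036),'outer',f(126,206,.036),f(465,206,.036))
E
```

```text
W [0.64918489 0.02527205 0.2024702 ]
rack bottom far [0.61624007 0.0493677  0.047     ] [ 0.6196727  -0.00364568  0.047     ]
rack top far [0.61683514 0.04927335 0.091     ] [ 0.62022874 -0.00312449  0.091     ]
guide inner [0.62180987 0.05531381 0.036     ] [ 0.62573848 -0.00536919  0.036     ] outer [0.62602614 0.05984045 0.036     ] [ 0.63050413 -0.00933488  0.036     ]
```

```bash
python3 -m creep '[{"ax":0,"ay":0,"az":0,"tx":1.7,"ty":1.8,"tz":0,"gripper":1},{"ax":0,"ay":0,"az":0,"tx":1.7,"ty":1.8,"tz":0,"gripper":1},{"ax":0,"ay":0,"az":0,"tx":1.7,"ty":1.8,"tz":-7,"gripper":1},{"ax":0,"ay":0,"az":0,"tx":1.7,"ty":1.8,"tz":-13,"gripper":1},{"ax":0,"ay":0,"az":0,"tx":1.7,"ty":1.8,"tz":-15,"gripper":1}]'
python3 -m creep '[{"ax":0,"ay":0,"az":0,"tx":0,"ty":0,"tz":-1,"gripper":1},{"ax":0,"ay":0,"az":0,"tx":0,"ty":0,"tz":-1,"gripper":1},{"ax":0,"ay":0,"az":0,"tx":0,"ty":0,"tz":-1,"gripper":1},{"ax":0,"ay":0,"az":0,"tx":0,"ty":0,"tz":-1,"gripper":1},{"ax":0,"ay":0,"az":0,"tx":0,"ty":0,"tz":-1,"gripper":1}]'
python3 - <<'E'
from h import *
c=cam('wrist','w7.png')
s=bot.get_state(); print(s['position'],s['force'],s['ft_torque'],px(c,282,215))
E
```

```text
time_s: 9.9
position: [0.5781, 0.0228, 0.046]
orientation: [-1.571, 0.004, -3.077]
force: [-1.6, -1.0, 22.7]
gripper_width: 0.626
time_s: 10.4
position: [0.579, 0.0229, 0.046]
orientation: [-1.571, 0.006, -3.077]
force: [-0.7, -0.3, 16.1]
gripper_width: 0.621
[0.57902415 0.02286386 0.0460514 ] [-0.56653753 -0.46207256 16.71762906] [ 0.24413078  0.41442302 -0.01391766] [0.61787844 0.02571924 0.07499756]
```

The rack top is at z=0.075, so the underside is about 31 mm up, on the pocket floor. Releasing it.

```bash
python3 -m creep '[{"ax":0,"ay":0,"az":0,"tx":0,"ty":0,"tz":1,"gripper":1},{"ax":0,"ay":0,"az":0,"tx":0,"ty":0,"tz":1,"gripper":-1},{"ax":0,"ay":0,"az":0,"tx":0,"ty":0,"tz":1,"gripper":-1},{"ax":0,"ay":0,"az":0,"tx":0,"ty":0,"tz":1,"gripper":-1},{"ax":0,"ay":0,"az":0,"tx":0,"ty":0,"tz":1,"gripper":-1}]'
python3 -m creep '[{"ax":0,"ay":0,"az":0,"tx":0,"ty":0,"tz":10,"gripper":-1},{"ax":0,"ay":0,"az":0,"tx":0,"ty":0,"tz":50,"gripper":-1},{"ax":0,"ay":0,"az":0,"tx":0,"ty":0,"tz":95,"gripper":-1},{"ax":0,"ay":0,"az":0,"tx":-25,"ty":-1.6,"tz":130,"gripper":-1},{"ax":0,"ay":0,"az":0,"tx":-60,"ty":-3.9,"tz":140,"gripper":-1}]'
python3 -m creep '[{"ax":0,"ay":0,"az":0,"tx":-30,"ty":-2,"tz":0,"gripper":-1},{"ax":0,"ay":0,"az":0,"tx":-60,"ty":-4,"tz":0,"gripper":-1},{"ax":0,"ay":0,"az":0,"tx":-61,"ty":-4,"tz":0,"gripper":-1},{"ax":0,"ay":0,"az":0,"tx":-61,"ty":-4,"tz":0,"gripper":-1},{"ax":0,"ay":0,"az":0,"tx":-61,"ty":-4,"tz":0,"gripper":-1}]'
python3 - <<'E'
from h import *
c=cam('wrist','w8.png'); P=cloud(c)
s=bot.get_state(); print(s['position'],s['orientation'],s['joints'][5])
near=np.isfinite(P[...,0])&(np.hypot(P[...,0]-.574,P[...,1]-.022)<.065)
m=near&(abs(P[...,2]-.074)<.006)
r=cv2.minAreaRect((P[m][:,:2]*1000).astype(np.float32)); A=np.c_[P[m][:,:2],np.ones(m.sum())]
print(m.sum(),r,P[m][:,2].mean(),'plane',np.linalg.lstsq(A,P[m][:,2],rcond=None)[0])
H,S,V=cv2.split(cv2.cvtColor(c['pixels'],cv2.COLOR_BGR2HSV))
m=(H>100)&(H<130)&(S>130)&np.isfinite(P[...,0])&(abs(P[...,2]-.085)<.006); print('post',cv2.minAreaRect((P[m][:,:2]*1000).astype(np.float32)))
E
```

```text
time_s: 10.95
position: [0.5756, 0.0226, 0.0438]
orientation: [-1.571, -0.001, -3.077]
force: [-0.2, 0.3, 0.0]
gripper_width: 1.001
time_s: 11.45
position: [0.5193, 0.0188, 0.1892]
orientation: [-1.571, 0.008, -3.077]
force: [-0.2, -1.0, -0.5]
gripper_width: 1.003
time_s: 11.95
position: [0.4563, 0.0147, 0.1849]
orientation: [-1.571, 0.002, -3.077]
force: [0.2, -0.2, 0.5]
gripper_width: 0.998
[0.45621679 0.01472601 0.18462685] [-1.57078622e+00  9.98705780e-04 -3.07660166e+00] 3.108852636792754
5082 ((563.862060546875, 22.335792541503906), (62.51397705078125, 54.1342658996582), 3.7641541957855225) 0.07435831565248714 plane [0.00139933 0.00242367 0.07351281]
post ((456.43597412109375, 14.797392845153809), (13.952030181884766, 23.369670867919922), 5.00747537612915)
```

View pics/w8.png

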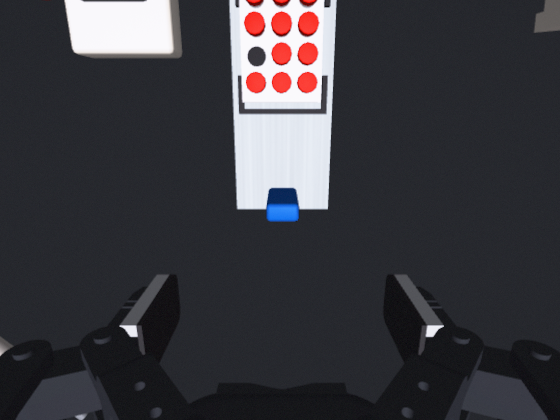

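The rack lies flat in the pocket (top at 74 mm, slope about 0.002), within about 1 mm of centre. Now I'll pinch the post and push the tray home.

```bash
python3 -m creep '[{"ax":0,"ay":0,"az":0,"tx":0,"ty":0,"tz":-40,"gripper":-1},{"ax":0,"ay":0,"az":0,"tx":0,"ty":0,"tz":-85,"gripper":-1},{"ax":0,"ay":0,"az":0,"tx":0,"ty":0,"tz":-120,"gripper":-1},{"ax":0,"ay":0,"az":0,"tx":0,"ty":0,"tz":-134,"gripper":-1},{"ax":0,"ay":0,"az":0,"tx":0,"ty":0,"tz":-134,"gripper":0}]' 40
python3 -m creep '[{"ax":0,"ay":0,"az":0,"tx":0,"ty":0,"tz":0,"gripper":0.3},{"ax":0,"ay":0,"az":0,"tx":0,"ty":0,"tz":0,"gripper":1},{"ax":0,"ay":0,"az":0,"tx":0,"ty":0,"tz":0,"gripper":1},{"ax":0,"ay":0,"az":0,"tx":0,"ty":0,"tz":0,"gripper":1},{"ax":0,"ay":0,"az":0,"tx":0,"ty":0,"tz":0,"gripper":1}]'
```

```text
time_s: 12.5
position: [0.4535, 0.0146, 0.0478]
orientation: [-1.571, -0.005, -3.077]
force: [-0.6, 0.2, -0.1]
gripper_width: 0.856
time_s: 13.0
position: [0.4565, 0.014, 0.0516]
orientation: [-1.569, 0.003, -3.077]
force: [-0.8, -2.4, 7.3]
gripper_width: 0.268
```

```bash
python3 -m creep '[{"ax":0,"ay":0,"az":0,"tx":6,"ty":0.4,"tz":0,"gripper":1},{"ax":0,"ay":0,"az":0,"tx":16,"ty":1,"tz":0,"gripper":1},{"ax":0,"ay":0,"az":0,"tx":30,"ty":1.9,"tz":0,"gripper":1},{"ax":0,"ay":0,"az":0,"tx":46,"ty":3,"tz":0,"gripper":1},{"ax":0,"ay":0,"az":0,"tx":62,"ty":4,"tz":0,"gripper":1}]'
python3 -m creep '[{"ax":0,"ay":0,"az":0,"tx":16,"ty":1,"tz":0,"gripper":1},{"ax":0,"ay":0,"az":0,"tx":32,"ty":2.1,"tz":0,"gripper":1},{"ax":0,"ay":0,"az":0,"tx":46,"ty":3,"tz":0,"gripper":1},{"ax":0,"ay":0,"az":0,"tx":57,"ty":3.7,"tz":0,"gripper":1},{"ax":0,"ay":0,"az":0,"tx":65,"ty":4.2,"tz":0,"gripper":1}]'
python3 -m creep '[{"ax":0,"ay":0,"az":0,"tx":4,"ty":0.3,"tz":0,"gripper":1},{"ax":0,"ay":0,"az":0,"tx":7,"ty":0.4,"tz":0,"gripper":1},{"ax":0,"ay":0,"az":0,"tx":9,"ty":0.5,"tz":0,"gripper":1},{"ax":0,"ay":0,"az":0,"tx":9,"ty":0.5,"tz":0,"gripper":1},{"ax":0,"ay":0,"az":0,"tx":9,"ty":0.5,"tz":0,"gripper":1}]'
```

```text
time_s: 13.5
position: [0.518, 0.018, 0.0516]
orientation: [-1.569, 0.001, -3.077]
force: [-2.6, -3.6, 8.8]
gripper_width: 0.269
time_s: 14.0
position: [0.5834, 0.0221, 0.0516]
orientation: [-1.569, 0.002, -3.077]
force: [-1.9, -3.5, 7.6]
gripper_width: 0.273
time_s: 14.5
position: [0.5923, 0.0227, 0.0517]
orientation: [-1.569, 0.002, -3.077]
force: [-0.1, -3.8, 5.0]
gripper_width: 0.274
```

Not at the stop yet (about 1–2 mm short by estimate). Pushing gently until the force shows the stop.

```bash
python3 -m creep '[{"ax":0,"ay":0,"az":0,"tx":1,"ty":0,"tz":0,"gripper":1},{"ax":0,"ay":0,"az":0,"tx":2,"ty":0,"tz":0,"gripper":1},{"ax":0,"ay":0,"az":0,"tx":3,"ty":0.2,"tz":0,"gripper":1},{"ax":0,"ay":0,"az":0,"tx":4,"ty":0.2,"tz":0,"gripper":1},{"ax":0,"ay":0,"az":0,"tx":4,"ty":0.2,"tz":0,"gripper":1}]'
```

```text
time_s: 15.0
position: [0.594, 0.0228, 0.0516]
orientation: [-1.57, -0.001, -3.077]
force: [-7.1, -3.8, 12.4]
gripper_width: 0.275
```

The stop was reached (7 N, no further travel). I'll release, lift, turn by 90°, close the fingers and move in front of the lever.

```bash
python3 -m creep '[{"ax":0,"ay":0,"az":0,"tx":0,"ty":0,"tz":0,"gripper":1},{"ax":0,"ay":0,"az":0,"tx":0,"ty":0,"tz":0,"gripper":-0.3},{"ax":0,"ay":0,"az":0,"tx":-1,"ty":0,"tz":0,"gripper":-0.3},{"ax":0,"ay":0,"az":0,"tx":-2,"ty":0,"tz":0,"gripper":-0.3},{"ax":0,"ay":0,"az":0,"tx":-2,"ty":0,"tz":0,"gripper":-0.3}]'
python3 -m creep '[{"ax":0,"ay":0,"az":0,"tx":0,"ty":0,"tz":20,"gripper":-0.3},{"ax":0,"ay":0,"az":0,"tx":0,"ty":0,"tz":60,"gripper":-0.3},{"ax":0,"ay":0,"az":0,"tx":0,"ty":0,"tz":105,"gripper":-0.3},{"ax":0,"ay":0,"az":0,"tx":0,"ty":0,"tz":140,"gripper":0.5},{"ax":0,"ay":0,"az":8,"tx":-10,"ty":0,"tz":150,"gripper":1}]'
python3 -m creep '[{"ax":0,"ay":0,"az":8,"tx":-8,"ty":5,"tz":0,"gripper":1},{"ax":0,"ay":0,"az":16,"tx":-16,"ty":15,"tz":0,"gripper":1},{"ax":0,"ay":0,"az":24,"tx":-24,"ty":30,"tz":0,"gripper":1},{"ax":0,"ay":0,"az":32,"tx":-34,"ty":45,"tz":0,"gripper":1},{"ax":0,"ay":0,"az":40,"tx":-40,"ty":60,"tz":0,"gripper":1}]'
python3 -m creep '[{"ax":0,"ay":0,"az":8,"tx":0,"ty":15,"tz":0,"gripper":1},{"ax":0,"ay":0,"az":16,"tx":0,"ty":30,"tz":0,"gripper":1},{"ax":0,"ay":0,"az":24,"tx":0,"ty":45,"tz":0,"gripper":1},{"ax":0,"ay":0,"az":32,"tx":0,"ty":60,"tz":0,"gripper":1},{"ax":0,"ay":0,"az":40,"tx":0,"ty":62,"tz":0,"gripper":1}]'
python3 -m creep '[{"ax":0,"ay":0,"az":2,"tx":0,"ty":0,"tz":0,"gripper":1},{"ax":0,"ay":0,"az":2,"tx":0,"ty":0,"tz":0,"gripper":1},{"ax":0,"ay":0,"az":2,"tx":0,"ty":0,"tz":0,"gripper":1},{"ax":0,"ay":0,"az":2,"tx":0,"ty":0,"tz":0,"gripper":1},{"ax":0,"ay":0,"az":2,"tx":0,"ty":0,"tz":0,"gripper":1}]'
python3 - <<'E'
from h import *
s=bot.get_state(); print(s['position'],s['orientation'],s['joints'].round(3))
c=cam('wrist','w9.png'); cam('top','t9.png'); cam('side','s9.png')
P=cloud(c);H,S,V=cv2.split(cv2.cvtColor(c['pixels'],cv2.COLOR_BGR2HSV))
m=((H<8)|(H>172))&(S>150)&np.isfinite(P[...,0])&(P[...,2]>.09)&(P[...,2]<.15); print('ball',m.sum(),P[m].mean(0),P[m].min(0),P[m].max(0))
c=load('top');P=cloud(c);H,S,V=cv2.split(cv2.cvtColor(c['pixels'],cv2.COLOR_BGR2HSV))
m=(H>100)&(H<130)&(S>130)&(abs(P[...,0]-.59)<.04)&(abs(P[...,1]-.02)<.03); print('post top cam',m.sum(),P[m].mean(0) if m.any() else 0)
E
```

```text
time_s: 15.5
position: [0.5929, 0.0237, 0.0502]
orientation: [-1.571, -0.0, -3.077]
force: [0.5, -0.1, 0.1]
gripper_width: 0.652
time_s: 16.0
position: [0.5863, 0.0238, 0.2049]
orientation: [-1.57, 0.007, -2.934]
force: [0.9, -1.3, -0.1]
gripper_width: 0.319
time_s: 16.5
position: [0.5424, 0.0841, 0.2002]
orientation: [-1.571, -0.0, -2.233]
force: [0.2, -0.3, 0.2]
gripper_width: 0.005
time_s: 17.0
position: [0.543, 0.1472, 0.2002]
orientation: [-1.571, 0.001, -1.533]
force: [-0.3, -0.5, -0.2]
gripper_width: -0.005
time_s: 17.5
position: [0.5431, 0.1454, 0.2003]
orientation: [-1.571, 0.0, -1.507]
force: [0.8, -0.4, -0.4]
gripper_width: -0.004
[0.54309932 0.145418   0.20028698] [-1.57083107e+00  2.56969617e-05 -1.50660547e+00] [ 0.262  0.257 -0.194  1.12   0.     1.768]
ball 1151 [0.58686301 0.15088311 0.12859669] [0.57592725 0.1365683  0.11686646] [0.59986185 0.16131757 0.13461963]
post top cam 26 [0.59267312 0.02279942 0.0843807 ]
```

View pics/w9.png

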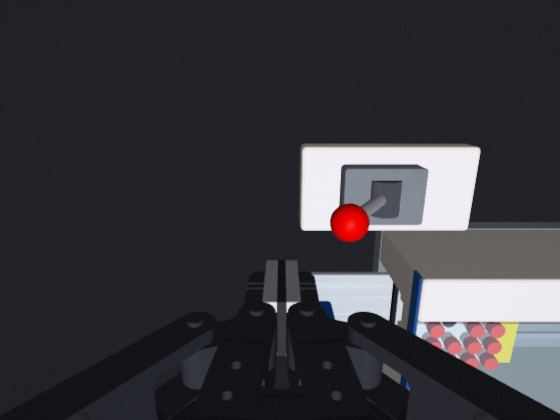

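The lever ball is at (350,222) to the right of the closed fingers. The rack is visible inside the reader at (470,340). Descending and pushing the lever.

```bash
python3 -m creep '[{"ax":0,"ay":0,"az":0,"tx":0,"ty":4,"tz":-35,"gripper":1},{"ax":0,"ay":0,"az":0,"tx":0,"ty":4,"tz":-70,"gripper":1},{"ax":0,"ay":0,"az":0,"tx":0,"ty":4,"tz":-94,"gripper":1},{"ax":0,"ay":0,"az":0,"tx":0,"ty":4,"tz":-94,"gripper":1},{"ax":0,"ay":0,"az":0,"tx":5,"ty":4,"tz":-94,"gripper":1}]'
python3 -m creep '[{"ax":0,"ay":0,"az":0,"tx":12,"ty":0.8,"tz":0,"gripper":1},{"ax":0,"ay":0,"az":0,"tx":26,"ty":1.7,"tz":0,"gripper":1},{"ax":0,"ay":0,"az":0,"tx":40,"ty":2.6,"tz":0,"gripper":1},{"ax":0,"ay":0,"az":0,"tx":54,"ty":3.5,"tz":0,"gripper":1},{"ax":0,"ay":0,"az":0,"tx":66,"ty":4.3,"tz":0,"gripper":1}]'
python3 -m creep '[{"ax":0,"ay":0,"az":0,"tx":10,"ty":0.6,"tz":0,"gripper":1},{"ax":0,"ay":0,"az":0,"tx":18,"ty":1.2,"tz":0,"gripper":1},{"ax":0,"ay":0,"az":0,"tx":26,"ty":1.7,"tz":0,"gripper":1},{"ax":0,"ay":0,"az":0,"tx":32,"ty":2.1,"tz":0,"gripper":1},{"ax":0,"ay":0,"az":0,"tx":34,"ty":2.2,"tz":0,"gripper":1}]'
```

```text
time_s: 18.15
position: [0.5477, 0.1495, 0.1066]
orientation: [-1.572, -0.0, -1.506]
force: [-0.7, 0.4, -0.0]
gripper_width: 0.005
time_s: 18.65
position: [0.617, 0.1542, 0.1084]
orientation: [-1.567, 0.001, -1.506]
force: [-1.2, -0.3, 0.2]
gripper_width: -0.001
time_s: 19.15
position: [0.6486, 0.1561, 0.1062]
orientation: [-1.571, -0.0, -1.506]
force: [-0.6, -0.1, -1.2]
gripper_width: -0.002
```

Now I'll creep on until the stop shows in the force.

```bash
python3 -m creep '[{"ax":0,"ay":0,"az":0,"tx":2,"ty":0.1,"tz":0,"gripper":1},{"ax":0,"ay":0,"az":0,"tx":4,"ty":0.2,"tz":0,"gripper":1},{"ax":0,"ay":0,"az":0,"tx":6,"ty":0.4,"tz":0,"gripper":1},{"ax":0,"ay":0,"az":0,"tx":8,"ty":0.5,"tz":0,"gripper":1},{"ax":0,"ay":0,"az":0,"tx":8,"ty":0.5,"tz":0,"gripper":1}]'
```

```text
time_s: 19.65
position: [0.6502, 0.1562, 0.1057]
orientation: [-1.581, -0.0, -1.505]
force: [-17.7, -1.5, 9.8]
gripper_width: 0.001
```

The stop was reached at 18 N. Backing off, lifting and checking.

```bash
python3 -m creep '[{"ax":0,"ay":0,"az":0,"tx":-20,"ty":-1,"tz":0,"gripper":1},{"ax":0,"ay":0,"az":0,"tx":-60,"ty":-4,"tz":0,"gripper":1},{"ax":0,"ay":0,"az":0,"tx":-100,"ty":-7,"tz":0,"gripper":1},{"ax":0,"ay":0,"az":0,"tx":-110,"ty":-7,"tz":40,"gripper":1},{"ax":0,"ay":0,"az":0,"tx":-110,"ty":-7,"tz":85,"gripper":1}]'
python3 -m creep '[{"ax":0,"ay":0,"az":0,"tx":0,"ty":-20,"tz":10,"gripper":1},{"ax":0,"ay":0,"az":0,"tx":0,"ty":-50,"tz":10,"gripper":1},{"ax":0,"ay":0,"az":0,"tx":0,"ty":-50,"tz":10,"gripper":1},{"ax":0,"ay":0,"az":0,"tx":0,"ty":-50,"tz":10,"gripper":1},{"ax":0,"ay":0,"az":0,"tx":0,"ty":-50,"tz":10,"gripper":1}]'
python3 - <<'E'
from h import *
t=cam('top'); w=cam('wrist','w10.png'); P=cloud(t)
def red(P,c,z0,z1,hit,x0,x1,y0,y1):
    H,S,V=cv2.split(cv2.cvtColor(c['pixels'],cv2.COLOR_BGR2HSV)); 
    m=hit(H)&(S>130)&(P[...,2]>z0)&(P[...,2]<z1)&(P[...,0]>x0)&(P[...,0]<x1)&(P[...,1]>y0)&(P[...,1]<y1); return m.sum(),P[m].mean(0) if m.any() else None
R=lambda H:(H<8)|(H>172); B=lambda H:(H>100)&(H<130)
for n,c in (('top',t),('wrist',w)):
    P=cloud(c); print(n,'ball',red(P,c,.09,.15,R,.56,.72,.12,.18),'post',red(P,c,.078,.09,B,.55,.64,-.02,.06))
cv2.imwrite('pics/end.png',np.hstack([cv2.resize(t['pixels'][40:190,200:440],(500,312)),cv2.resize(w['pixels'],(300,312))]))
E
```

```text
time_s: 20.15
position: [0.5412, 0.1487, 0.1899]
orientation: [-1.578, -0.001, -1.505]
force: [1.6, 0.0, 1.5]
gripper_width: -0.0
time_s: 20.65
position: [0.5461, 0.1, 0.2013]
orientation: [-1.571, 0.0, -1.506]
force: [-0.9, -0.5, 0.5]
gripper_width: 0.001
top ball (np.int64(0), None) post (np.int64(28), array([0.59182509, 0.02347738, 0.08386643]))
wrist ball (np.int64(1485), array([0.67178506, 0.15475618, 0.12604407])) post (np.int64(446), array([0.5931837 , 0.02539573, 0.08423896]))
```

View pics/end.png

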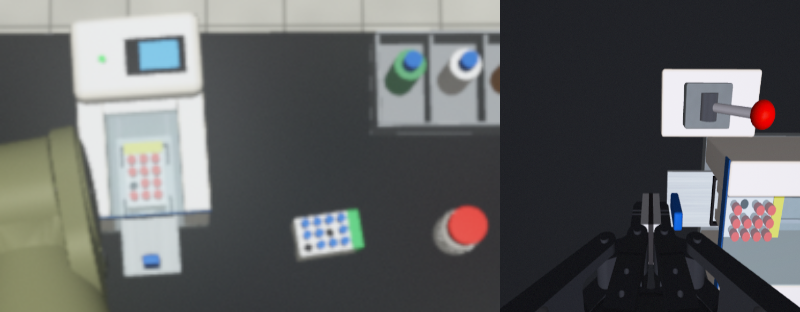

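The rack sits in the pocket inside the reader (left panel, about (145,170)), yellow end inward. The lever leans to the back, with the ball at x≈0.672 against 0.675 expected when locked, and the post is at its home position. Handing in.

```bash
python3 -c "
from station import bot
print(bot.finish_job())"
```

```text
the job is handed in; nothing more can be done
None
```

The yellow-ended rack is loaded, the tray is home and the lever is thrown, and I've handed the job in at about 21 s of the 64 s allowed. The hand-in gives no verdict, and neither the pin nor any joint value could be read. The checks below are inferred from camera and force readings.

- **Tray out:** I pulled the tray to about 139–140 mm by its blue post. Setting the rack down later moved it back in by about 2 mm.
- **Rack in the pocket:** After release its top was at 74.4 mm against 74 mm expected. Tilt was about 0.003 rad, and it was about 1 mm from the pocket centre. Lying that flat with its yellow end towards the reader, it should be holding the pin flush.
- **Tray home:** I slid it in until the stop held at about 7 N. The post was then at x = 0.593 m, as expected for home.
- **Lever:** I pushed it until the stop held at about 18 N. The red ball then read x ≈ 0.672 m, against 0.675 m expected when locked.
- **At hand-in:** The arm was clear of everything. In the last top view, the green-ended rack and the pot looked undisturbed; the tip box, plate, bottle, beaker and pipette were outside that view.

My first three moves were refused because the rows lacked some keys. One wrist measurement was about 2 mm off because the arm was still swinging; I retook it before lowering the rack.

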